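# Drive a spent filter cartridge out of its housing

### The job

The spent filter cartridge is stuck in the inline filter housing that is clamped on the bench. Take the knobbed drift rod from its rest, feed it into the narrow inlet end of the housing and push it right through by its knob, without forcing it, until the cartridge drops out of the far end into the tray. Then draw the rod out and lay it back in its rest as it was, leaving the spare cartridge and the other bench things where they stand.

Things in the scene. Friction and masses are not known exactly. Their poses are not given: they have to be found in the camera images.
- drift_mid (a point): Drift rod: straight steel shaft, 12 mm diameter, 110 mm long, with a ribbed black knob on its rear end; 0.12 kg. This point lies on its axis, where to grip it while it lies in its rest; +x points along the shaft to the tip. Tip end at x = +50 mm, knob's front face at x = -60 mm, rear face at x = -86 mm.
- drift_tip (a point): Centre of the rod's flat tip end (rim bevelled by 0.8 mm), 50 mm ahead of drift_mid; same axes.
- drift_head (a point): Centre of the rod's knob (28 mm diameter, 26 mm long), 73 mm behind drift_mid; same axes. The knob does not enter the housing: with the whole shaft in, it stops on the inlet face, the tip then standing 15 mm out of the outlet.
- rest_mid (a point): Rest of the rod, a fixed white plastic cradle (base 152 x 52 x 8 mm). The point, 45 mm above the bench, is where drift_mid lies when the rod is laid in it; +x is where the tip then points, z up. Two 90-degree vees, 8 mm long, 25 mm wide at their tops (49 mm high), carry the shaft at x = +41 and -49 mm; between them the shaft is free to grip from above.
- rest: The same rest, origin under rest_mid on the bench, same axes. Behind the rear vee (rear face x = -53 mm) the rod's knob lies between two cheeks 36 mm apart, before an end wall at x = -91 mm, all 61 mm high: the knob cannot be gripped there. Lengthwise the laid rod has about 5 mm of play either way.
- inlet (a point): Centre of the housing's inlet mouth, 60 mm above the bench; +x runs level along the bore to the outlet, z up. Fixed steel tube 95 mm long: inlet neck 31 mm diameter, standing 31 mm out of a grey clamp, with a round bore 13.6 mm wide, 30 mm long, hardly countersunk; beyond it a chamber 22 mm wide as far as the outlet. A released rod part way in droops a few degrees.
- outlet (a point): Centre of the outlet mouth of the housing, 95 mm along +x from inlet, same axes. The seals hold the cartridge in the chamber with roughly 6 to 20 N; its rear face starts 30 to 37 mm behind the inlet face and it is free once that face is 65 mm behind it.
- stand: Fixed stand of the housing: base plate 66 x 112 x 8 mm, clamp 34 mm long, 60 mm wide, bolt heads 94 mm high; origin on the bench below the bore's middle, x along the bore to the outlet, z up.
- cartridge_mid (a point): Centre of the spent filter cartridge: a cylinder 20 mm in diameter and 32 mm long, +x along its axis, white end caps with black seal rings, grey barrel, 0.03 kg; it starts out of reach inside the housing.
- tray: Fixed steel catch tray below the outlet, 125 x 105 mm, 24 mm high, 3 mm walls and floor; the origin lies at the centre of its underside, x along its 125 mm side, z up.
- spare_mid (a point): Centre of the spare cartridge, same shape as the spent one, standing upright on the bench; to be left alone.
- vial_brown: Bystander: brown vial with black cap, 27 mm wide, 52 mm high, origin at its foot.
- vial_white: Bystander: white vial, 27 mm wide, 48 mm high, origin at its foot.
- flask: Bystander: small stoppered conical flask, 51 mm wide, 95 mm high, origin at its foot.
- dropper: Bystander: amber dropper bottle, 37 mm wide, 114 mm high, origin at its foot.

How it is judged:
On the way, in this order (a step that is already met when the one before it is completed fails the run):
1. the drift rod's tip is in the narrow inlet bore, from the inlet side (x of drift_tip in the frame of inlet between 0.012 and 0.06 m and y of drift_tip in the frame of inlet between -0.004 and 0.004 m and z of drift_tip in the frame of inlet between -0.004 and 0.004 m), for 0.1 s.
2. with the rod still far inside the housing, the cartridge has dropped into the tray (x of drift_tip in the frame of inlet above 0.06 m and y of drift_tip in the frame of inlet between -0.012 and 0.012 m and x of cartridge_mid in the frame of tray between -0.0625 and 0.0625 m and y of cartridge_mid in the frame of tray between -0.0525 and 0.0525 m and z of cartridge_mid in the frame of tray between 0 and 0.03 m), for 0.05 s.
At the end, for the whole second after the job is handed in: The spent cartridge lies at rest in the tray, and the drift rod lies at rest in its rest again: its middle within 12 mm of its proper place, its axis within 0.12 rad of the rest's, tip at the same end as before (x of cartridge_mid in the frame of tray between -0.0625 and 0.0625 m and y of cartridge_mid in the frame of tray between -0.0525 and 0.0525 m and z of cartridge_mid in the frame of tray between 0 and 0.03 m and linear speed of each of cartridge, drift below 0.03 m/s and distance between drift_mid and rest_mid below 0.012 m and angle between the x axis of drift_mid and the x axis of rest_mid, either way round below 0.12 rad); the robot touches nothing.
It fails at once if the housing or its stand is pressed or struck by the rod with more than 60 N (contact force between drift and stand above 60 N).
It fails at once if the spare cartridge is shoved more than 30 mm or knocked over (distance of spare_mid from where it was at the start of the episode above 0.03 m or angle between spare_mid's own x axis and vertical above 0.5 rad).
It fails at once if a vial is shoved more than 30 mm or knocked over (distance of any of vial_brown, vial_white from where it was at the start of the episode above 0.03 m or angle between any of vial_brown, vial_white's own z axis and vertical above 0.5 rad).
It fails at once if the flask or the dropper bottle is shoved more than 30 mm or knocked over (distance of any of flask, dropper from where it was at the start of the episode above 0.03 m or angle between any of flask, dropper's own z axis and vertical above 0.5 rad).
It also fails if it takes over 67 s, if anything falls off the work surface, if the arm or the gripper's body presses on something with over 40 N, if the wrist force passes 120 N, or if a joint passes its speed limit or range.

### The arm

A 6-joint arm with a two-finger parallel gripper is mounted at the origin on the work surface; the furniture and walls round the work are solid. World frame = base frame: x ahead of the robot, y to its left, z up, the work surface at z = 0. Lengths are in m, angles in rad, forces in N, time in s.
With the tool pointing down it reaches from about 0.275 to 0.825 m from the base axis. Payload 5.2 kg.
Tool frame: the origin (TCP) lies on the mounting face of the last link; the fingertips stand 186 mm ahead of it and the grasp point (between the pads) lies 167 mm ahead of it (bot.tip_extent is the distance from the TCP to the fingertips, in m); z points along the fingers, y is the line along which they close (so a half turn about z gives the same grasp; the last joint's range is limited). The gripper opens to 93 mm and grips with 3 to 60 N. Pads are 15 mm wide; open, the fingers measure 128 mm over their backs; the gripper's body (75 mm by 188 mm) begins 65 mm behind the grasp point.
Start: joints at [-1.338, 0.259, 1.535, -0, 1.348, -0.203], TCP at [0.232, -0.499, 0.405] pointing down, gripper open.
Joint ranges: [-3.14, 3.14], [-0.91, 2.08], [0.19, 2.58], [-1.22, 4.36], [0.22, 2.71], [-3.12, 3.12]. Speed limits (rad/s): [2.57, 2.57, 3.14, 3.14, 3.14, 3.14].

### API

Orientations are given as a unit quaternion [w, x, y, z].
In Python, from bench import bot gives the robot as it stands.
- The arm moves only by the tool drive_tool, never from a script. Its argument "series" is a list that holds one entry, the list of rows, each a list of 7 numbers: the closure, from 0 (fully open) to 1 (shut), then the shift along the tool's x, y, z in mm, then the turn, a rotation vector about the tool's x, y, z in rad. In form: [[[grip, dx, dy, dz, ax, ay, az], ...]]. A call has 1 to 20 rows; each row shifts and turns the commanded pose from where the row before left it, along the tool's axes as they then stand; what a row does not reach is not made up. A row lasts 1/8 s, in which the tool goes at most 62.5 mm and 10.7 degrees, less where a joint would pass 70% of its speed; a pose out of reach is approached as far as the arm can. A call with a gripper value outside its range is refused whole. The fingers move at their own pace and stop on an object; the grip force is fixed at half the most. Time passes only in rows, so rows that do not move let the fingers close. It gives the time, the measured TCP pose, the force, the opening and the grip force at its end, in the units of the state.
- bot.read_state(): the state, without advancing time (a new reading comes with each control period).
- bot.capture(name): name is "side" or "top" or "wrist"; returns a dict with "frame" (480x640x3 uint8, red, green, blue), "fovy" (degrees; the focal length in pixels is half the picture's height over the tangent of half this angle, whatever the lens; pixels are square), "cx", "cy" (the principal point, pixels), "k1" (the pictures are not rectified: a ray, as slopes to the right and down, at radius r is drawn at 1 + k1 r^2 times it, then the intrinsics apply), "rvec" (rotation vector, rad) and "tvec" (3), from world to camera coordinates, as OpenCV has them; the wrist camera has in their place "mount" (4x4, takes a point from camera to tool coordinates, whose origin is the TCP and whose axes are the flange's). Camera axes: x right, y down, z forward; pixel columns grow to the right and rows downward; lengths in m; the calibration is good to about 2 mm. A picture is of the moment at which its call begins: read the wrist's pose just before it. There is no depth.
- bot.job_done(): hands the job in; it is judged then, once.
Trained networks look in the newest picture that a camera, given by its name, has taken for a name from the list of things; names that differ only in an ending like _2 or _b are one class to them, and where a whole thing is asked for, a point or a joint stands for the part that bears it (a point fixed in the world has none). Each returns a list of dicts, best first, with "score" (0 to 1); they miss things now and then, are a little off and sometimes report something else, mostly with a low value. They report only what shows in the picture. A call takes as long as a camera call.
- bot.outline_of(camera, name): "mask" (480x640 bool, what is visible of it).
- bot.pinpoint(camera, name): "location" ([x, y, z] in m, in the coordinates of the camera as it stood for that picture, good to about 4 mm: a listed point, or the origin of a listed thing).
The state is a dict: "time": time; "joint_pos": joint angles; "joint_vel": joint speeds; "tau": joint torques, N m; "tcp_pos": TCP position; "ee_rot": TCP orientation; "contact_force": force on the tool from outside, world axes, zero at the start; "wrist_torque": the same for the moment, N m; "width": finger opening in m; "finger_force": force on a finger pad.
Only numpy, scipy, OpenCV 4.12 (cv2) and the standard library are available. Lean on these libraries where they do the work, as an engineer would, in place of code of your own. Each camera call takes 0.05 s, during which the arm holds its last target. There are 200 camera calls.

## Working session

There is one attempt and no reset: what is moved stays moved. The work goes in short steps, Python scripts to look and compute and a tool call to move; the robot and the scene stay as the last step left them, time stands still between calls to the robot, and variables do not carry over. Pictures are saved under pics/ and viewed, at most 10 in all, crops included, and the job is handed in when it is done.

Besides the shell and the picture viewer there is one more tool, called after "Call:" in YAML: its name, and indented under it one key for each argument. drive_tool: Moves the arm, as the interface text tells. Its arguments: {"type":"object","properties":{"series":{"type":"array"}},"required":["series"]}

```bash
ls; mkdir -p pics
cat > h.py <<'E'
import numpy as np, cv2
from bench import bot
from scipy.spatial.transform import Rotation as R
def pose():
    s=bot.read_state(); q=s["ee_rot"]
    return np.array(s["tcp_pos"]), R.from_quat([q[1],q[2],q[3],q[0]]).as_matrix()
def cap(n,save=None):
    p=pose(); c=bot.capture(n)
    if save: cv2.imwrite("pics/"+save,c["frame"][:,:,::-1])
    if "rvec" in c:
        Rc=R.from_rotvec(np.ravel(c["rvec"])).as_matrix().T; o=-Rc@np.ravel(c["tvec"])
    else:
        M=np.array(c["mount"]); Rc=p[1]@M[:3,:3]; o=p[0]+p[1]@M[:3,3]
    c["Rc"],c["o"]=Rc,o
    c["f"]=240/np.tan(np.radians(c["fovy"])/2)
    return c
def ray(c,u,v):
    d=np.array([(u-c["cx"])/c["f"],(v-c["cy"])/c["f"]]); s=d.copy()
    for _ in range(20): s=d/(1+c["k1"]*(s@s))
    return c["Rc"]@np.array([s[0],s[1],1])
def at(c,u,v,z):
    d=ray(c,u,v); return c["o"]+d*(z-c["o"][2])/d[2]
def proj(c,P):
    q=c["Rc"].T@(np.array(P)-c["o"]); s=q[:2]/q[2]; s=s*(1+c["k1"]*(s@s)); return s*c["f"]+[c["cx"],c["cy"]]
def pin(c,cam,n):
    return [(round(d["score"],2),np.round(c["o"]+c["Rc"]@np.array(d["location"]),4).tolist()) for d in bot.pinpoint(cam,n)[:2]]
E
python3 - <<'E'
from h import *
N="drift_mid drift_tip drift_head rest_mid rest inlet outlet stand tray spare_mid vial_brown vial_white flask dropper".split()
for cam in("side","top"):
    c=cap(cam,cam+"0.png"); print(cam,c["o"].round(3),round(c["f"]))
    for n in N: print(n,pin(c,cam,n))
E
```

```text
pics
side [0.919 0.186 0.837] 479
drift_mid [(0.92, [0.4256, 0.2914, 0.044])]
drift_tip [(0.98, [0.4729, 0.2935, 0.0434])]
drift_head [(0.95, [0.3506, 0.2861, 0.045])]
rest_mid [(0.79, [0.4272, 0.2889, 0.0434])]
rest [(0.92, [0.4288, 0.2883, 0.0008])]
inlet [(0.71, [0.4511, 0.0225, 0.0563])]
outlet [(0.74, [0.4469, -0.0692, 0.0565])]
stand [(0.86, [0.4482, -0.0268, -0.0022])]
tray [(0.67, [0.4401, -0.1233, -0.0059]), (0.39, [0.4721, 0.2962, 0.0438])]
spare_mid [(0.47, [0.3734, -0.3047, 0.0141])]
vial_brown []
vial_white []
flask [(0.35, [0.4712, 0.293, 0.0452])]
dropper [(0.6, [0.57, -0.1175, -0.0035])]
top [0.313 0.016 1.192] 489
drift_mid [(0.64, [0.4202, 0.2932, 0.0489])]
drift_tip [(0.57, [0.4731, 0.2981, 0.049])]
drift_head [(0.75, [0.3497, 0.2845, 0.0468])]
rest_mid [(0.76, [0.4226, 0.2902, 0.0507])]
rest [(0.82, [0.421, 0.2904, 0.0018]), (0.5, [0.4215, 0.2915, 0.0488])]
inlet [(0.73, [0.4459, 0.0234, 0.06]), (0.49, [0.4125, -0.3197, 0.0001])]
outlet [(0.72, [0.4439, -0.0724, 0.0584])]
stand [(0.78, [0.4444, -0.021, -0.0003]), (0.31, [0.5686, -0.1141, 0.002])]
tray [(0.73, [0.4353, -0.1241, -0.0004]), (0.59, [0.4456, 0.0238, 0.061])]
spare_mid [(0.46, [0.4738, 0.298, 0.0481]), (0.39, [0.369, -0.2979, 0.0161])]
vial_brown [(0.54, [0.5961, 0.1033, 0.0001]), (0.48, [0.4364, -0.1232, 0.0015])]
vial_white [(0.71, [0.5949, 0.1717, -0.0023])]
flask []
dropper [(0.82, [0.5701, -0.1111, -0.0005]), (0.67, [0.4442, -0.0697, 0.0577])]
```

View pics/top0.png

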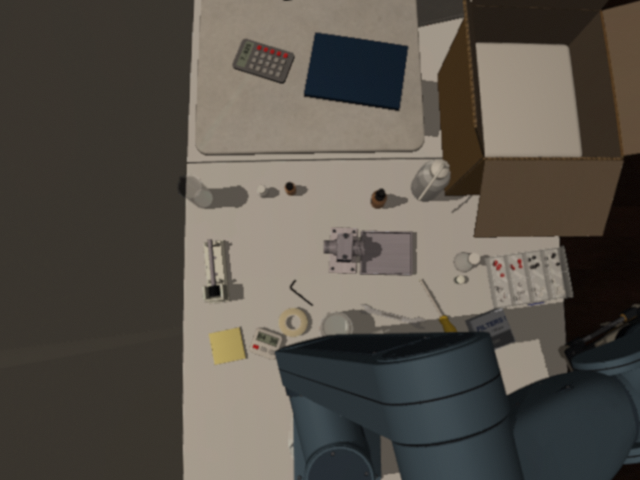

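View pics/side0.png

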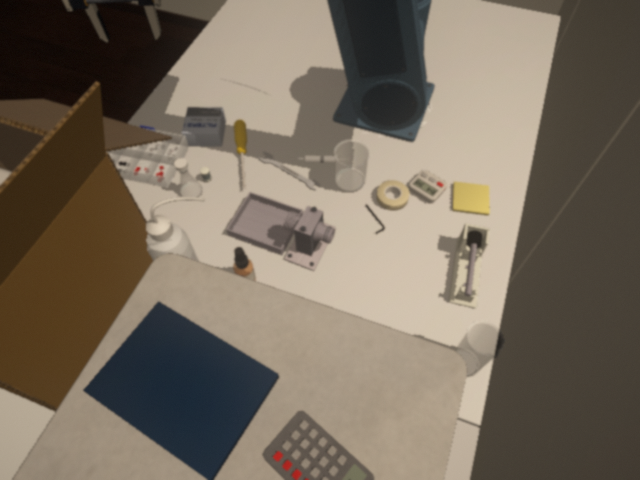

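The top view shows the rod in its rest at pixel (213,270), with its tip up (+x), the housing at (345,248) with the inlet to the left (+y), and the tray at (388,253). The side view agrees, and the pinpoints of both cameras are consistent. Next I plan the move above the rest.

```bash
cat >> h.py <<'E'
def plan(pos,yaw,pitch=0.):
    """tool down, tool x along rod dir yaw (or opposite); prints shift in present tool axes, and turn"""
    p,M=pose(); best=None
    for s in(0,np.pi):
        x=np.array([np.cos(yaw+s),np.sin(yaw+s),0]); z=np.array([0,0,-1.]); T=np.c_[x,np.cross(z,x),z]
        r=R.from_matrix(M.T@T).as_rotvec()
        print("shift now mm",(M.T@(np.array(pos)-p)*1000).round(1),"turn",r.round(4),"| shift after turn",(T.T@(np.array(pos)-p)*1000).round(1))
def st():
    s=bot.read_state(); print({k:np.round(s[k],4).tolist() for k in("time","joint_pos","tcp_pos","contact_force","wrist_torque","width","finger_force")})
E
python3 - <<'E'
from h import *
st(); print(pose()[1].round(3)); c=bot.capture("wrist"); print(c["mount"],c["fovy"])
plan([0.415,0.29,0.36],np.radians(4.8))
E
```

```text
{'time': 1.5, 'joint_pos': [-1.3378, 0.2586, 1.535, -0.0, 1.348, -0.2028], 'tcp_pos': [0.2322, -0.4986, 0.4047], 'contact_force': [0.1174, 0.2775, 0.1556], 'wrist_torque': [0.0162, 0.0066, -0.01], 'width': 0.0927, 'finger_force': 0.0}
[[ 0.907  0.422 -0.   ]
 [ 0.422 -0.907  0.   ]
 [ 0.    -0.    -1.   ]]
[[-2.84213714e-04 -9.62461528e-01 -2.71417992e-01  7.48212503e-02]
 [ 9.99999959e-01 -2.85775379e-04 -3.37704015e-05  1.10514342e-03]
 [-4.50618673e-05 -2.71417990e-01  9.62461569e-01  2.06346562e-02]
 [ 0.00000000e+00  0.00000000e+00  0.00000000e+00  1.00000000e+00]] 65.07804954920816
shift now mm [ 498.6 -637.7   44.8] turn [-0.     0.     0.352] | shift after turn [ 248.2 -770.5   44.7]
shift now mm [ 498.6 -637.7   44.8] turn [-0.0000e+00 -1.0000e-04 -2.7896e+00] | shift after turn [-248.2  770.5   44.7]
```

Call:
drive_tool:
  series:
    - [[0,25,-32,2,0,0,0],[0,33,-42.4,3,0,0,0],[0,33,-42.4,3,0,0,0],[0,33,-42.4,3,0,0,0],[0,33,-42.4,3,0,0,0],[0,33,-42.4,3,0,0,0],[0,33,-42.4,3,0,0,0],[0,33,-42.4,3,0,0,0],[0,33,-42.4,3,0,0,0],[0,33,-42.4,3,0,0,0],[0,33,-42.4,3,0,0,0],[0,33,-42.4,3,0,0,0],[0,33,-42.4,3,0,0,0],[0,33,-42.4,3,0,0,0],[0,33,-42.4,3,0,0,0],[0,12,-13,1,0,0,0],[0,0,0,0,0,0,-0.17],[0,0,0,0,0,0,-0.18],[0,0,0,0,0,0,-0.18],[0,0,0,0,0,0,-0.18]]

```text
time: 4.05
tcp_pos: [0.415, 0.2902, 0.3598]
ee_rot: [0.0, 0.839, 0.544, -0.0]
contact_force: [-0.3, -0.4, 0.4]
width: 0.093
finger_force: 0.0
```

Call:
drive_tool:
  series:
    - [[0,0,0,0,0,0,-0.18],[0,0,0,0,0,0,-0.18],[0,0,0,0,0,0,-0.18],[0,0,0,0,0,0,-0.18],[0,0,0,0,0,0,-0.18],[0,0,0,0,0,0,-0.18],[0,0,0,0,0,0,-0.18],[0,0,0,0,0,0,-0.18],[0,0,0,0,0,0,-0.18],[0,0,0,0,0,0,-0.18],[0,0,0,0,0,0,-0.18],[0,0,0,0,0,0,-0.1],[0,0,0,0,0,0,0]]

```text
time: 5.68
tcp_pos: [0.415, 0.2903, 0.3598]
ee_rot: [-0.0, -0.041, 0.999, -0.0]
contact_force: [-0.2, -0.0, -0.6]
width: 0.0931
finger_force: 0.0
```

Run:
```python
from h import *
st(); c=cap("wrist","w1.png"); print(c["o"].round(3))
for n in("drift_mid","drift_tip","drift_head","rest_mid"): print(n,pin(c,"wrist",n))
plan([0.42,0.29,0.36],np.radians(4.8))
```

```text
{'time': 5.675, 'joint_pos': [0.3899, 0.217, 1.7048, -0.0003, 1.2199, -1.2633], 'tcp_pos': [0.415, 0.2903, 0.3598], 'contact_force': [-0.2173, -0.0354, -0.6127], 'wrist_torque': [0.0472, -0.0998, 0.0202], 'width': 0.0931, 'finger_force': 0.0}
[0.339 0.283 0.339]
drift_mid [(0.74, [0.422, 0.2861, 0.042])]
drift_tip [(0.61, [0.4745, 0.2954, 0.0441])]
drift_head [(0.62, [0.3487, 0.2833, 0.0398])]
rest_mid [(0.61, [0.4231, 0.2921, 0.0442])]
shift now mm [-4.9 -1.2 -0.2] turn [1.0000e-04 0.0000e+00 3.1407e+00] | shift after turn [ 4.9  1.2 -0.2]
shift now mm [-4.9 -1.2 -0.2] turn [-0.      0.0001 -0.0009] | shift after turn [-4.9 -1.2 -0.2]
```

View pics/w1.png

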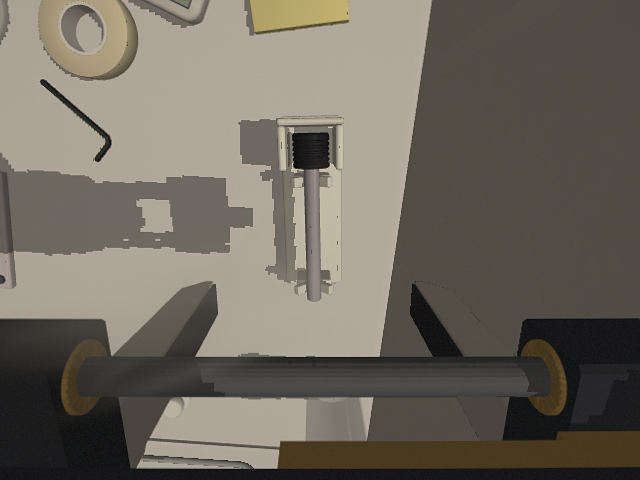

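The rod tip is at (314,299) and the shaft meets the knob at (311,168). The rod lies in line with the fingers.

Run:
```python
from h import *
c=cap("wrist")
f=c["frame"].astype(int)
for v in(200,230,260):
    print(v,f[v,296:330].sum(1)//3)
a=at(c,314.2,299,.046);b=at(c,310.6,169,.049);k=at(c,310.5,150,.045);print(a,b,k,np.degrees(np.arctan2(*(a-b)[[1,0]])))
```

```text
200 [178 179 179 178 179 180 182 152  58  79  90 102 108 116 124 129 133 136
 142 136 128 120  99 187 180 181 180 181 182 182 179 181 181 182]
230 [179 177 178 177 178 179 181 183 116  67  82  95 105 114 121 127 133 134
 139 139 129 122 115 132 184 181 181 180 180 178 179 180 180 179]
260 [177 176 176 176 175 176 175 177 179 120  79  95 106 113 123 129 133 139
 134 138 135 128 122 102 183 180 177 178 178 177 177 178 177 178]
[0.47284414 0.29492026 0.046     ] [0.36463131 0.28314826 0.049     ] [0.35076797 0.28192376 0.045     ] 6.208542141068062
```

Run:
```python
from h import *
plan([0.408,0.2877,0.212],np.radians(6.2))
```

```text
shift now mm [  7.2  -2.6 147.8] turn [-0.0000e+00  1.0000e-04  3.1166e+00] | shift after turn [ -7.3   2.4 147.8]
shift now mm [  7.2  -2.6 147.8] turn [-0.    -0.    -0.025] | shift after turn [  7.3  -2.4 147.8]
```

Call:
drive_tool:
  series:
    - [[0,0,0,0,0,0,-0.025],[0,7.3,-2.4,20,0,0,0],[0,0,0,32,0,0,0],[0,0,0,32,0,0,0],[0,0,0,32,0,0,0],[0,0,0,24,0,0,0],[0,0,0,8,0,0,0],[0,0,0,0,0,0,0],[1,0,0,0,0,0,0],[1,0,0,0,0,0,0],[1,0,0,0,0,0,0],[1,0,0,0,0,0,0],[1,0,0,0,0,0,0],[1,0,0,0,0,0,0],[1,0,0,0,0,0,0],[1,0,0,0,0,0,0]]

```text
time: 7.98
tcp_pos: [0.408, 0.2878, 0.2117]
ee_rot: [-0.0, -0.055, 0.999, 0.0]
contact_force: [-0.1, 0.2, -0.2]
width: 0.0177
finger_force: 0.0
```

Call:
drive_tool:
  series:
    - [[1,0,0,0,0,0,0],[1,0,0,0,0,0,0],[1,0,0,0,0,0,0],[1,0,0,0,0,0,0]]

```text
time: 8.48
tcp_pos: [0.408, 0.2881, 0.2119]
ee_rot: [0.0, -0.054, 0.999, 0.0]
contact_force: [-1.4, 5.1, 1.2]
width: 0.0111
finger_force: 30.0
```

Call:
drive_tool:
  series:
    - [[1,0,0,-5,0,0,0],[1,0,0,-15,0,0,0],[1,0,0,-25,0,0,0],[1,0,0,-25,0,0,0],[1,0,0,-20,0,0,0],[1,0,0,-10,0,0,0],[1,0,0,0,0,0,0]]

```text
time: 9.35
tcp_pos: [0.4081, 0.2877, 0.3126]
ee_rot: [0.001, -0.055, 0.999, 0.0]
contact_force: [-1.0, 0.5, -0.9]
width: 0.0108
finger_force: 30.0
```

Run:
```python
from h import *
st(); c=cap("wrist","w2.png")
f=c["frame"].astype(int)
s=cap("side","s2.png")
for n in("drift_mid","drift_tip","drift_head"): print(n,pin(c,"wrist",n),pin(s,"side",n))
for n in ("inlet","outlet"): print(pin(s,"side",n))
```

```text
{'time': 9.35, 'joint_pos': [0.3903, 0.2527, 1.7859, -0.0003, 1.1014, -1.2895], 'tcp_pos': [0.4081, 0.2877, 0.3126], 'contact_force': [-0.9697, 0.5252, -0.9364], 'wrist_torque': [0.07, -0.1011, 0.029], 'width': 0.0108, 'finger_force': 29.9938}
drift_mid [(0.94, [0.4221, 0.2844, 0.1434])] [(0.56, [0.428, 0.2908, 0.1454])]
drift_tip [(0.93, [0.4756, 0.2923, 0.1443])] [(0.83, [0.4701, 0.2951, 0.1428])]
drift_head [(0.61, [0.3514, 0.2786, 0.1408])] [(0.41, [0.4272, 0.2916, 0.0461])]
[(0.72, [0.4521, 0.0232, 0.0557])]
[(0.6, [0.4464, -0.0718, 0.0577]), (0.53, [0.3752, -0.3062, 0.0134])]
```

View pics/w2.png

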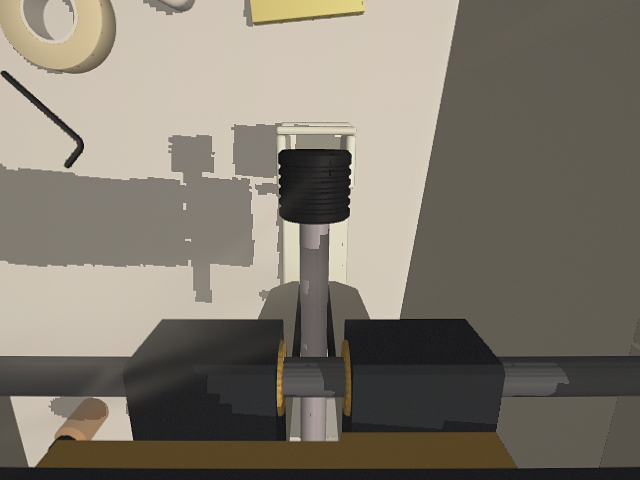

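The rod is held at opening 0.011, with the shaft centred at u≈314, so it sits in the middle of the gripper. I turn to the bore direction and look at the inlet from above, offset sideways so the knob does not hide it.

Call:
drive_tool:
  series:
    - [[1,0,0,0,0,0,0.09],[1,0,0,0,0,0,0.18],[1,0,0,0,0,0,0.18],[1,0,0,0,0,0,0.18],[1,0,0,0,0,0,0.18],[1,0,0,0,0,0,0.18],[1,0,0,0,0,0,0.18],[1,0,0,0,0,0,0.18],[1,0,0,0,0,0,0.18],[1,0,0,0,0,0,0.18]]

```text
time: 11.1
tcp_pos: [0.408, 0.2878, 0.3116]
ee_rot: [-0.0, 0.72, 0.694, -0.0]
contact_force: [0.3, -0.4, -1.1]
width: 0.0113
finger_force: 30.0
```

Call:
drive_tool:
  series:
    - [[1,-15,0,0,0,0,0],[1,-30,0,0,0,0,0],[1,-40,0,0,0,0,0],[1,-40,0,0,0,0,0],[1,-40,0,0,0,0,0],[1,-40,0,0,0,0,0],[1,-40,0,0,0,0,0],[1,-30,0,0,0,0,0],[1,-20,-1,0,0,0,0],[1,-8,0,0,0,0,0],[1,0,0,0,0,0,0],[1,0,0,0,0,0,0]]

```text
time: 12.6
tcp_pos: [0.3978, -0.0146, 0.3117]
ee_rot: [-0.0, 0.717, 0.697, 0.0]
contact_force: [-0.3, 0.1, -0.9]
width: 0.0111
finger_force: 30.0
```

Run:
```python
from h import *
st(); print(pose()[1].round(4)); c=cap("wrist","w3.png")
for n in("inlet","stand","drift_head"): print(n,pin(c,"wrist",n))
```

```text
{'time': 12.6, 'joint_pos': [-0.3188, 0.0772, 2.0082, 0.0003, 1.0564, -0.2903], 'tcp_pos': [0.3978, -0.0146, 0.3117], 'contact_force': [-0.2552, 0.1292, -0.893], 'wrist_torque': [-0.0294, -0.049, -0.0495], 'width': 0.0111, 'finger_force': 29.9937}
[[ 2.860e-02  9.996e-01 -1.000e-04]
 [ 9.996e-01 -2.860e-02  3.000e-04]
 [ 3.000e-04 -1.000e-04 -1.000e+00]]
inlet [(0.95, [0.4466, 0.0219, 0.0613])]
stand [(0.63, [0.4506, -0.0265, -0.0006]), (0.15, [0.3944, -0.0836, 0.141])]
drift_head [(0.55, [0.3967, 0.0405, 0.142]), (0.52, [0.5689, -0.1123, -0.0019])]
```

View pics/w3.png

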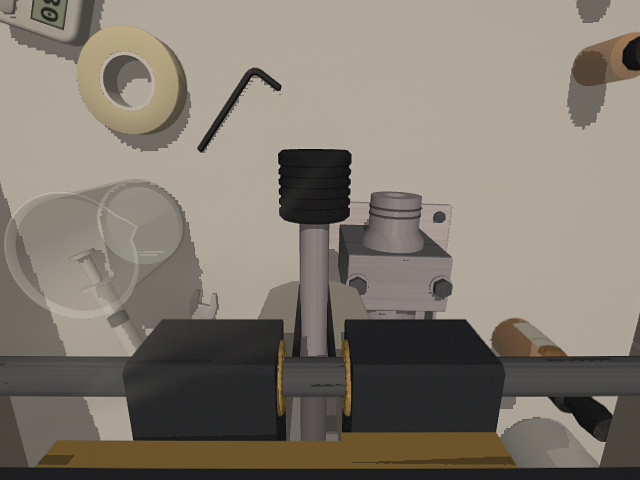

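The inlet neck shows at (396,205), its rim spanning u≈369 to 422, with bolt heads at (358,287) and (441,287). The knob is at (315,185).

Run:
```python
from h import *
c=cap("wrist"); g=cv2.cvtColor(c["frame"],cv2.COLOR_RGB2GRAY).astype(float)
g=cv2.GaussianBlur(g,(3,3),0)
for v in(198,202,206,222,226,230): 
    d=np.abs(np.diff(g[v])); l=360+d[360:382].argmax()+.5; r=410+d[410:432].argmax()+.5
    print(v,l,r,(l+r)/2)
for v in(160,170,180,190,200,210,235,260):
    d=np.abs(np.diff(g[v])); m=d[265:365]; k=np.where(m>18)[0]+265.5; print(v,k[0],k[-1],(k[0]+k[-1])/2)
p,M=pose()
# predicted rod silhouettes if on tool axis at 167
for xt,r in((45,14),(71,14),(35,6),(10,6)):
    print(xt,[proj(c,p+M@np.array([xt,s*r,167])/1000).round(1).tolist() for s in(-1,1)])
# inlet predictions for a trial pose
for dx in(.444,.447,.450):
  for yaw in(-90,-92): 
    a=np.radians(yaw); u=np.array([np.cos(a),np.sin(a),0]); n=np.array([-u[1],u[0],0]); o=np.array([dx,.0225,.06])
    print(dx,yaw,[proj(c,o+u*t+n*s*.0155).round(1).tolist() for t in(0,.012) for s in(1,-1)])
print(at(c,358,287,.094),at(c,441.5,287,.094))
```

```text
198 369.5 421.5 395.5
202 369.5 421.5 395.5
206 368.5 421.5 395.0
222 363.5 418.5 391.0
226 368.5 418.5 393.5
230 365.5 420.5 393.0
160 276.5 351.5 314.0
170 277.5 351.5 314.5
180 277.5 351.5 314.5
190 277.5 350.5 314.0
200 277.5 350.5 314.0
210 277.5 350.5 314.0
235 298.5 339.5 319.0
260 298.5 348.5 323.5
45 [[278.3, 212.1], [349.1, 212.1]]
71 [[276.6, 144.3], [350.8, 144.3]]
35 [[298.8, 236.5], [328.6, 236.5]]
10 [[299.5, 293.9], [328.0, 293.9]]
0.444 -90 [[411.6, 195.0], [361.4, 196.4], [410.8, 214.1], [361.3, 215.5]]
0.444 -92 [[411.5, 195.9], [361.4, 195.6], [410.1, 214.9], [360.6, 214.6]]
0.447 -90 [[416.4, 194.9], [366.2, 196.3], [415.6, 213.9], [366.1, 215.3]]
0.447 -92 [[416.4, 195.7], [366.3, 195.4], [414.8, 214.8], [365.4, 214.5]]
0.45 -90 [[421.3, 194.7], [371.1, 196.1], [420.4, 213.8], [370.8, 215.2]]
0.45 -92 [[421.2, 195.6], [371.1, 195.3], [419.6, 214.7], [370.2, 214.4]]
[ 0.42267286 -0.02334878  0.094     ] [ 0.4698425  -0.02475485  0.094     ]
```

The knob projects exactly on the tool axis, so the rod is centred and level. To avoid parallax I put the inlet right under the shaft and centre on it directly.

Call:
drive_tool:
  series:
    - [[1,15,20,0,0,0,0],[1,18,20,0,0,0,0],[1,0,10,0,0,0,0],[1,0,0,0,0,0,0],[1,0,0,0,0,0,0]]

```text
time: 13.48
tcp_pos: [0.4483, 0.0161, 0.3115]
ee_rot: [-0.0, 0.718, 0.696, -0.0]
contact_force: [-1.0, -0.9, -0.9]
width: 0.0107
finger_force: 30.0
```

Run:
```python
from h import *
st(); c=cap("wrist","w4.png"); print(pin(c,"wrist","inlet"))
cv2.imwrite("pics/w4c.png",cv2.resize(c["frame"][140:330,220:410,::-1],None,fx=3,fy=3,interpolation=cv2.INTER_NEAREST))
```

```text
{'time': 13.475, 'joint_pos': [-0.2135, 0.1681, 1.9005, -0.0003, 1.074, -0.1832], 'tcp_pos': [0.4483, 0.0161, 0.3115], 'contact_force': [-1.0119, -0.9216, -0.894], 'wrist_torque': [-0.0045, -0.0479, 0.009], 'width': 0.0107, 'finger_force': 29.9936}
[(0.77, [0.4467, 0.0217, 0.0609])]
```

View pics/w4c.png

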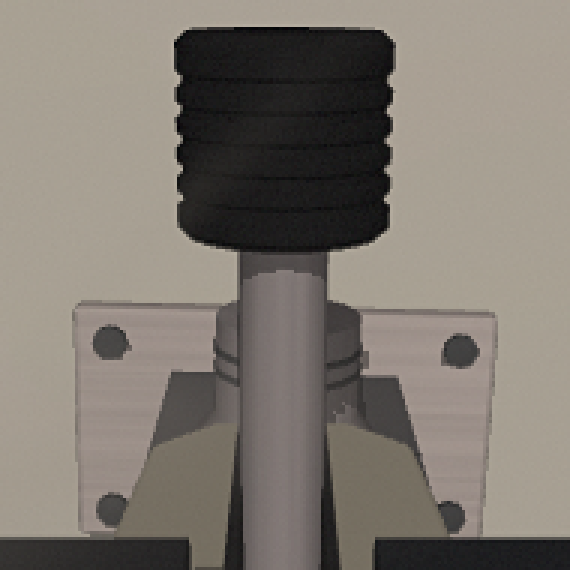

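The neck spans crop columns 215–361 (row 345) and the shaft spans 241–328. The plate's front edge runs from (76,304) to (497,313), so the bore is turned slightly relative to the tool.

Run:
```python
from h import *
c=cap("wrist"); p,M=pose(); print(c["cx"],c["cy"],c["k1"])
X=lambda a,b:(220+a/3-.33,140+b/3-.33)
for A,B,z in(((76,304),(497,313),.008),((110,343),(461,351),.012),((113,509),(450,517),.012)):
    a=at(c,*X(*A),z);b=at(c,*X(*B),z); d=b-a; print(a.round(4),b.round(4),"mid",((a+b)/2).round(4),"len",np.hypot(*d[:2]).round(4),"bore yaw",np.degrees(np.arctan2(d[1],d[0]))-90)
g=cv2.GaussianBlur(cv2.cvtColor(c["frame"],cv2.COLOR_RGB2GRAY).astype(float),(3,3),0)
for v in range(244,272,3):
    d=np.abs(np.diff(g[v])); l=284+d[284:297].argmax()+.5; r=332+d[332:348].argmax()+.5
    print(v,l,r,(l+r)/2,(M.T@(at(c,(l+r)/2,v,.061)-p))[:2].round(4))
print("shaft pred",[proj(c,p+M@np.array([t,0,.167])).round(1).tolist() for t in(.035,.02)])
for v in(235,238,241,280):
    d=np.abs(np.diff(g[v])); l=294+d[294:306].argmax()+.5; r=322+d[322:334].argmax()+.5; print(v,l,r,(l+r)/2)
```

```text
313.4781735456835 241.3982931244243 -0.010851946909346096
[0.3944 0.0124 0.008 ] [0.5042 0.0066 0.008 ] mid [0.4493 0.0095 0.008 ] len 0.1099 bore yaw -93.04555199501979
[0.4032 0.0027 0.012 ] [ 0.4942 -0.0023  0.012 ] mid [4.487e-01 2.000e-04 1.200e-02] len 0.0912 bore yaw -93.14347252414261
[ 0.4006 -0.0444  0.012 ] [ 0.4919 -0.0496  0.012 ] mid [ 0.4462 -0.047   0.012 ] len 0.0914 bore yaw -93.26515134386018
244 291.5 339.5 315.5 [0.0075 0.0011]
247 291.5 339.5 315.5 [0.0056 0.0011]
250 291.5 339.5 315.5 [0.0036 0.0011]
253 290.5 339.5 315.0 [0.0015 0.0008]
256 290.5 340.5 315.5 [-0.0005  0.0011]
259 290.5 342.5 316.5 [-0.0025  0.0018]
262 290.5 339.5 315.0 [-0.0046  0.0008]
265 296.5 339.5 318.0 [-0.0066  0.0028]
268 291.5 338.5 315.0 [-0.0087  0.0008]
271 291.5 338.5 315.0 [-0.0107  0.0008]
shaft pred [[314.0, 236.4], [314.0, 271.5]]
235 298.5 328.5 313.5
238 298.5 328.5 313.5
241 295.5 333.5 314.5
280 298.5 330.5 314.5
```

Run:
```python
from h import *
plan([0.4542,0.1079,0.2269],np.radians(-93.1))
```

```text
shift now mm [91.9  3.1 84.8] turn [-1.0000e-04 -6.0000e-04 -3.1181e+00] | shift after turn [-92.   -0.9  84.8]
shift now mm [91.9  3.1 84.8] turn [-0.0004  0.      0.0235] | shift after turn [92.   0.9 84.8]
```

Call:
drive_tool:
  series:
    - [[1,0,0,0,0,0,0.0235],[1,20,0.9,0,0,0,0],[1,40,0,0,0,0,0],[1,32,0,0,0,0,0],[1,0,0,20,0,0,0],[1,0,0,30,0,0,0],[1,0,0,24,0,0,0],[1,0,0,10.8,0,0,0],[1,0,0,0,0,0,0],[1,0,0,0,0,0,0]]

```text
time: 14.88
tcp_pos: [0.4552, 0.1082, 0.2278]
ee_rot: [0.001, 0.726, 0.688, 0.001]
contact_force: [-0.2, 0.9, -0.7]
width: 0.011
finger_force: 30.0
```

Run:
```python
from h import *
st(); plan([0.4542,0.1079,0.2269],np.radians(-93.1))
for cam in("side","top"):
    c=cap(cam,cam+"5.png"); print(pin(c,cam,"drift_tip"),pin(c,cam,"drift_head"),pin(c,cam,"inlet"))
    print(proj(c,[.4503,.043,.06]),proj(c,[.4496,.023,.06]))
```

```text
{'time': 14.875, 'joint_pos': [-0.0057, 0.3189, 1.9526, 0.0, 0.8685, 0.0481], 'tcp_pos': [0.4552, 0.1082, 0.2278], 'contact_force': [-0.229, 0.8938, -0.68], 'wrist_torque': [-0.0453, -0.0595, -0.0217], 'width': 0.011, 'finger_force': 29.9936}
shift now mm [-0.4 -1.   0.9] turn [ 1.0000e-04  2.5000e-03 -3.1413e+00] | shift after turn [0.4 1.  0.9]
shift now mm [-0.4 -1.   0.9] turn [ 0.0016 -0.0001  0.0003] | shift after turn [-0.4 -1.   0.9]
[] [(0.94, [0.4595, 0.1684, 0.0573]), (0.4, [0.4443, -0.0738, 0.0552])] [(0.59, [0.4536, 0.0217, 0.0578]), (0.45, [0.4387, -0.1265, -0.0051])]
[341.00239599 238.21781786] [331.31682002 234.84511812]
[(0.74, [0.5928, 0.1751, -0.0036]), (0.5, [0.45, 0.0448, 0.0619])] [(0.55, [0.4548, 0.1615, 0.0627]), (0.41, [0.4109, -0.321, 0.0006])] []
[315.68911324 245.55840465] [324.26892328 245.71952888]
```

Call:
drive_tool:
  series:
    - [[1,-0.4,-1.0,0.9,0,0,0],[1,0,0,0,0,0,0],[1,-4,0,0,0,0,0],[1,-6,0,0,0,0,0],[1,-4,0,0,0,0,0],[1,0,0,0,0,0,0],[1,0,0,0,0,0,0]]

```text
time: 16.15
tcp_pos: [0.4529, 0.0939, 0.2261]
ee_rot: [-0.0, 0.726, 0.688, 0.0]
contact_force: [-0.1, 0.8, -1.8]
width: 0.011
finger_force: 30.0
```

Run:
```python
from h import *
st(); plan([0.4542-.0541*.014,0.1079-.014,0.2269],np.radians(-93.1))
c=cap("side"); cv2.imwrite("pics/s6.png",cv2.resize(c["frame"][170:290,260:420,::-1],None,fx=5,fy=5,interpolation=cv2.INTER_CUBIC))
```

```text
{'time': 16.15, 'joint_pos': [-0.0376, 0.3142, 1.966, 0.0001, 0.8613, 0.0162], 'tcp_pos': [0.4529, 0.0939, 0.2261], 'contact_force': [-0.0677, 0.7752, -1.7614], 'wrist_torque': [-0.0464, -0.0878, 0.0198], 'width': 0.011, 'finger_force': 29.9935}
shift now mm [ 0.1  0.5 -0.8] turn [ 1.0000e-04  1.0000e-04 -3.1413e+00] | shift after turn [-0.1 -0.5 -0.8]
shift now mm [ 0.1  0.5 -0.8] turn [ 0.0001 -0.0001  0.0003] | shift after turn [ 0.1  0.5 -0.8]
```

View pics/s6.png

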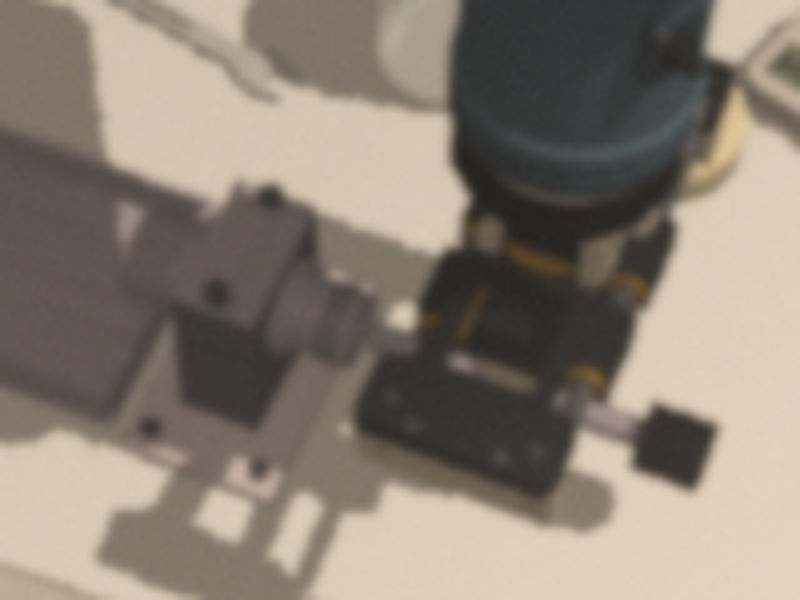

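The rod lines up with the mouth, tip at about (370,335) in the crop. The earlier offset was only settling lag, so I take the correction back out and feed in slowly.

Call:
drive_tool:
  series:
    - [[1,0,0.5,-0.8,0,0,0],[1,0,0,0,0,0,0],[1,0,0,0,0,0,0],[1,-1.5,0,0,0,0,0],[1,-1.5,0,0,0,0,0],[1,-1.5,0,0,0,0,0],[1,-1.5,0,0,0,0,0],[1,0,0,0,0,0,0]]

```text
time: 17.2
tcp_pos: [0.4531, 0.0878, 0.2269]
ee_rot: [-0.0, 0.726, 0.688, -0.0]
contact_force: [0.0, 0.1, -1.2]
width: 0.011
finger_force: 30.0
```

Call:
drive_tool:
  series:
    - [[1,-1.2,0,0,0,0,0],[1,-1.2,0,0,0,0,0],[1,0,0,0,0,0,0]]

```text
time: 17.58
tcp_pos: [0.453, 0.0854, 0.2268]
ee_rot: [-0.0, 0.726, 0.688, -0.0]
contact_force: [0.6, -0.1, -1.5]
width: 0.011
finger_force: 30.0
```

Call:
drive_tool:
  series:
    - [[1,-1.2,0,0,0,0,0],[1,-1.2,0,0,0,0,0],[1,0,0,0,0,0,0]]

```text
time: 17.95
tcp_pos: [0.4528, 0.083, 0.2268]
ee_rot: [-0.0, 0.726, 0.688, -0.0]
contact_force: [-0.1, -0.4, -1.5]
width: 0.0109
finger_force: 30.0
```

Call:
drive_tool:
  series:
    - [[1,-1.5,0,0,0,0,0],[1,-1.5,0,0,0,0,0],[1,-1.5,0,0,0,0,0],[1,0,0,0,0,0,0]]

```text
time: 18.45
tcp_pos: [0.4526, 0.0785, 0.2269]
ee_rot: [0.0, 0.726, 0.688, -0.0]
contact_force: [-0.3, -0.0, -1.9]
width: 0.011
finger_force: 30.0
```

Call:
drive_tool:
  series:
    - [[1,-1.5,0,0,0,0,0],[1,-1.5,0,0,0,0,0],[1,-1.5,0,0,0,0,0],[1,0,0,0,0,0,0]]

```text
time: 18.95
tcp_pos: [0.4524, 0.074, 0.2269]
ee_rot: [-0.0, 0.726, 0.688, 0.0]
contact_force: [0.1, -0.4, -1.3]
width: 0.011
finger_force: 30.0
```

Call:
drive_tool:
  series:
    - [[1,-2,0,0,0,0,0],[1,-2,0,0,0,0,0],[1,-2,0,0,0,0,0],[1,-2,0,0,0,0,0],[1,-2,0,0,0,0,0],[1,-2,0,0,0,0,0],[1,-2,0,0,0,0,0],[1,0,0,0,0,0,0]]

```text
time: 19.95
tcp_pos: [0.4516, 0.06, 0.2268]
ee_rot: [-0.0, 0.726, 0.688, -0.0]
contact_force: [0.8, 0.6, -0.8]
width: 0.011
finger_force: 30.0
```

Call:
drive_tool:
  series:
    - [[1,-2,0,0,0,0,0],[1,-2,0,0,0,0,0],[1,-2,0,0,0,0,0],[1,0,0,0,0,0,0]]

```text
time: 20.45
tcp_pos: [0.451, 0.0563, 0.2268]
ee_rot: [-0.002, 0.726, 0.687, 0.002]
contact_force: [1.1, 16.2, -1.2]
width: 0.011
finger_force: 30.0
```

Contact with the cartridge at 16 N, with the tip about 31 mm in. I relax, release, and regrip at the knob, pre-tilting by the expected droop of about 0.055 rad with the knob about 6 mm low.

Call:
drive_tool:
  series:
    - [[1,2,0,0,0,0,0],[1,0,0,0,0,0,0],[0.5,0,0,0,0,0,0],[0.5,0,0,0,0,0,0],[0.5,0,0,0,0,0,0],[0.5,0,0,0,0,0,0],[0.5,10,0,0,0,0,0],[0.5,20,0,3,0,0,0],[0.5,20,0,3,0,0,0],[0.5,17,0,0,0,-0.055,0],[0.5,0,0,0,0,0,0],[0.5,0,0,0,0,0,0]]

```text
time: 21.95
tcp_pos: [0.4549, 0.1232, 0.2208]
ee_rot: [0.019, 0.725, 0.688, -0.02]
contact_force: [-0.6, 1.1, -0.9]
width: 0.0466
finger_force: 0.0
```

Run:
```python
from h import *
st(); p,M=pose(); print("grasp pt",(p+M@[0,0,.167]).round(4))
c=cap("wrist"); print(pin(c,"wrist","drift_head"),pin(c,"wrist","drift_mid"))
cv2.imwrite("pics/w7.png",c["frame"][:,:,::-1])
s=cap("side"); print(pin(s,"side","drift_head"))
```

```text
{'time': 21.95, 'joint_pos': [0.0483, 0.3406, 1.9432, -0.0709, 0.8648, 0.1471], 'tcp_pos': [0.4549, 0.1232, 0.2208], 'contact_force': [-0.6384, 1.1058, -0.8881], 'wrist_torque': [0.0208, -0.0691, 0.0659], 'width': 0.0466, 'finger_force': 0.0}
grasp pt [0.4543 0.1141 0.0541]
[(0.82, [0.4532, 0.1127, 0.0464]), (0.38, [0.5953, 0.1659, 0.0008])] [(0.87, [0.4506, 0.0402, 0.0554])]
[]
```

View pics/w7.png

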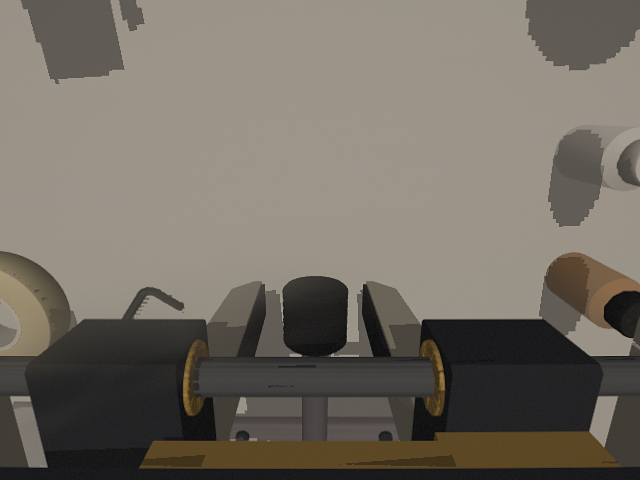

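The knob at (315,315) is centred between the fingers. I close, then level the rod.

Call:
drive_tool:
  series:
    - [[1,0,0,0,0,0,0],[1,0,0,0,0,0,0],[1,0,0,0,0,0,0],[1,0,0,0,0,0,0],[1,0,0,0,0,0,0]]

```text
time: 22.82
tcp_pos: [0.455, 0.123, 0.2208]
ee_rot: [0.019, 0.725, 0.688, -0.02]
contact_force: [-0.3, -1.5, -0.1]
width: 0.027
finger_force: 30.0
```

Call:
drive_tool:
  series:
    - [[1,-3,0,-2,0,0.0183,0],[1,-3,0,-2,0,0.0183,0],[1,-3,0,-2,0,0.0183,0],[1,0,0,0,0,0,0],[1,0,0,0,0,0,0]]

```text
time: 23.45
tcp_pos: [0.4545, 0.1142, 0.2272]
ee_rot: [0.0, 0.726, 0.688, -0.0]
contact_force: [-0.9, -0.1, -1.3]
width: 0.0272
finger_force: 30.0
```

Run:
```python
from h import *
st(); p,M=pose(); print("grasp pt",(p+M@[0,0,.167]).round(4)); 
plan([.4496+.0541*.09,.023+.0899,.2269],np.radians(-93.1))
```

```text
{'time': 23.45, 'joint_pos': [0.0075, 0.3214, 1.9508, -0.0002, 0.8695, 0.0615], 'tcp_pos': [0.4545, 0.1142, 0.2272], 'contact_force': [-0.9027, -0.1407, -1.265], 'wrist_torque': [-0.0169, -0.0797, -0.0146], 'width': 0.0272, 'finger_force': 29.9998}
grasp pt [0.4545 0.1142 0.0602]
shift now mm [-1.3  0.   0.3] turn [-2.0000e-04 -1.0000e-04 -3.1413e+00] | shift after turn [ 1.3 -0.   0.3]
shift now mm [-1.3  0.   0.3] turn [-0.      0.0001  0.0003] | shift after turn [-1.3  0.   0.3]
```

Call:
drive_tool:
  series:
    - [[1,-2,0,0,0,0,0],[1,-2,0,0,0,0,0],[1,-2,0,0,0,0,0],[1,-2,0,0,0,0,0],[1,-2,0,0,0,0,0],[1,0,0,0,0,0,0]]

```text
time: 24.2
tcp_pos: [0.454, 0.1067, 0.2273]
ee_rot: [-0.002, 0.726, 0.687, 0.002]
contact_force: [1.7, 16.0, -1.0]
width: 0.0274
finger_force: 30.0
```

Call:
drive_tool:
  series:
    - [[1,-2,0,0,0,0,0],[1,-2,0,0,0,0,0],[1,-2,0,0,0,0,0],[1,-2,0,0,0,0,0],[1,-2,0,0,0,0,0],[1,0,0,0,0,0,0]]

```text
time: 24.95
tcp_pos: [0.4534, 0.0968, 0.2273]
ee_rot: [-0.002, 0.726, 0.687, 0.002]
contact_force: [1.0, 15.9, 0.0]
width: 0.0271
finger_force: 30.0
```

Call:
drive_tool:
  series:
    - [[1,-2,0,0,0,0,0],[1,-2,0,0,0,0,0],[1,-2,0,0,0,0,0],[1,-2,0,0,0,0,0],[1,-2,0,0,0,0,0],[1,-2,0,0,0,0,0],[1,-2,0,0,0,0,0],[1,-2,0,0,0,0,0],[1,-2,0,0,0,0,0],[1,0,0,0,0,0,0]]

```text
time: 26.2
tcp_pos: [0.4525, 0.0759, 0.2272]
ee_rot: [0.0, 0.726, 0.688, -0.0]
contact_force: [0.5, 0.4, 0.4]
width: 0.0271
finger_force: 30.0
```

Call:
drive_tool:
  series:
    - [[1,-2,0,0,0,0,0],[1,-2,0,0,0,0,0],[1,-2,0,0,0,0,0],[1,-2,0,0,0,0,0],[1,-2,0,0,0,0,0],[1,-2,0,0,0,0,0],[1,-2,0,0,0,0,0],[1,-2,0,0,0,0,0],[1,-2,0,0,0,0,0],[1,-2,0,0,0,0,0],[1,0,0,0,0,0,0],[1,0,0,0,0,0,0]]

```text
time: 27.7
tcp_pos: [0.4514, 0.0562, 0.2272]
ee_rot: [0.0, 0.726, 0.688, -0.0]
contact_force: [-0.4, 0.2, 0.7]
width: 0.0271
finger_force: 30.0
```

Run:
```python
from h import *
st()
for cam in("side","top"):
    c=cap(cam,cam+"8.png"); 
    for n in("cartridge_mid","drift_tip","drift_head","tray"): print(cam,n,pin(c,cam,n))
cv2.imwrite("pics/t8.png",cv2.resize(cv2.imread("pics/side8.png")[170:290,220:380],None,fx=5,fy=5,interpolation=cv2.INTER_CUBIC))
```

```text
{'time': 27.7, 'joint_pos': [-0.1219, 0.3009, 1.9827, -0.0007, 0.8577, -0.0681], 'tcp_pos': [0.4514, 0.0562, 0.2272], 'contact_force': [-0.3851, 0.1874, 0.7347], 'wrist_torque': [-0.0909, -0.0764, 0.0022], 'width': 0.0271, 'finger_force': 30.0002}
side cartridge_mid [(0.45, [0.4446, -0.0848, 0.0227])]
side drift_tip []
side drift_head []
side tray [(0.97, [0.4395, -0.128, -0.0071])]
top cartridge_mid [(0.71, [0.4245, 0.2917, 0.0451]), (0.61, [0.4448, -0.0771, 0.0142])]
top drift_tip []
top drift_head []
top tray [(0.85, [0.4371, -0.1234, -0.0011]), (0.46, [0.4486, 0.0237, 0.0631])]
```

View pics/t8.png

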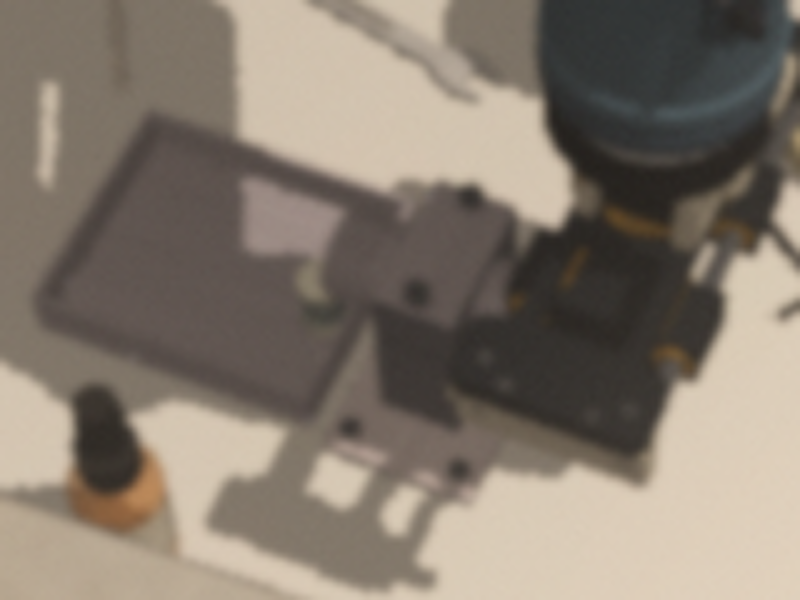

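The cartridge is in the tray just under the outlet, at (320,290). I push a little further to make sure it is free.

Call:
drive_tool:
  series:
    - [[1,-2,0,0,0,0,0],[1,-2,0,0,0,0,0],[1,-2,0,0,0,0,0],[1,-2,0,0,0,0,0],[1,-2,0,0,0,0,0],[1,-2,0,0,0,0,0],[1,0,0,0,0,0,0],[1,0,0,0,0,0,0]]

```text
time: 29.2
tcp_pos: [0.4508, 0.0442, 0.2273]
ee_rot: [0.0, 0.726, 0.688, -0.0]
contact_force: [-1.0, 1.4, 3.3]
width: 0.027
finger_force: 30.0
```

Run:
```python
from h import *
for cam in("side","top"):
    c=cap(cam,cam+"9.png"); print(pin(c,cam,"cartridge_mid"),pin(c,cam,"drift_tip"))
    for o in bot.outline_of(cam,"cartridge_mid")[:2]:
        v,u=np.where(o["mask"]); print(o["score"],len(u),u.min(),u.max(),v.min(),v.max(),at(c,u.mean(),v.mean(),.013).round(4))
```

```text
[(0.49, [0.4427, -0.0835, 0.0212])] []
[(0.43, [0.4431, -0.0763, 0.0181])] []
```

Call:
drive_tool:
  series:
    - [[1,2,0,0,0,0,0],[1,4,0,0,0,0,0],[1,4.5,0,0,0,0,0],[1,5,0,0,0,0,0],[1,5,0,0,0,0,0],[1,5,0,0,0,0,0],[1,5,0,0,0,0,0],[1,5,0,0,0,0,0],[1,5,0,0,0,0,0],[1,5,0,0,0,0,0],[1,5,0,0,0,0,0],[1,5,0,0,0,0,0],[1,5,0,0,0,0,0],[1,5,0,0,0,0,0],[1,3,0,0,0,0,0],[1,0,0,0,0,0,0],[1,0,0,0,0,0,0]]

```text
time: 31.72
tcp_pos: [0.4544, 0.1128, 0.2272]
ee_rot: [0.0, 0.726, 0.688, -0.0]
contact_force: [-0.2, 0.4, -2.0]
width: 0.0272
finger_force: 30.0
```

Run:
```python
from h import *
st(); c=cap("wrist"); print(pin(c,"wrist","drift_head"))
s=cap("side"); print(pin(s,"side","cartridge_mid")); print(pin(s,"side","drift_head"))
for o in bot.outline_of("side","cartridge_mid")[:1]:
    v,u=np.where(o["mask"]); print(o["score"],len(u),u.min(),u.max(),v.min(),v.max())
```

```text
{'time': 31.725, 'joint_pos': [0.0044, 0.3208, 1.9517, -0.0001, 0.8691, 0.058], 'tcp_pos': [0.4544, 0.1128, 0.2272], 'contact_force': [-0.183, 0.4419, -1.9627], 'wrist_torque': [0.0356, -0.0804, -0.0056], 'width': 0.0272, 'finger_force': 29.9998}
[(0.88, [0.4545, 0.1135, 0.0525])]
[(0.4, [0.4386, -0.0836, 0.0232])]
[]
0.6 88 279 287 224 237
```

Now I release the knob and regrip the shaft 58 mm ahead.

Call:
drive_tool:
  series:
    - [[0.5,0,0,0,0,0,0],[0.5,0,0,0,0,0,0],[0.5,0,0,0,0,0,0],[0.5,0,0,0,0,0,0],[0.5,-10,0,0,0,0,0],[0.5,-20,0,1.3,0,0,0],[0.5,-20,0,1.3,0,0,0],[0.5,1,0,0,0,-0.055,0],[0.5,0,0,0,0,0,0],[1,0,0,0,0,0,0],[1,0,0,0,0,0,0],[1,0,0,0,0,0,0],[1,0,0,0,0,0,0],[1,0,0,0,0,0,0],[1,0,0,0,0,0,0],[1,0,0,0,0,0,0]]

```text
time: 34.02
tcp_pos: [0.4518, 0.0639, 0.2246]
ee_rot: [0.019, 0.725, 0.688, -0.02]
contact_force: [0.2, 0.7, -0.1]
width: 0.0109
finger_force: 30.0
```

Run:
```python
from h import *
st(); p,M=pose(); print("grasp pt",(p+M@[0,0,.167]).round(4)); c=cap("wrist"); print(pin(c,"wrist","drift_head"))
```

```text
{'time': 34.025, 'joint_pos': [-0.0823, 0.3109, 1.9775, -0.073, 0.8528, 0.0192], 'tcp_pos': [0.4518, 0.0639, 0.2246], 'contact_force': [0.232, 0.6765, -0.15], 'wrist_torque': [0.0548, -0.0906, -0.0297], 'width': 0.0109, 'finger_force': 30.0009}
grasp pt [0.4513 0.0548 0.0578]
[(0.86, [0.455, 0.1113, 0.0456]), (0.51, [0.5933, 0.1667, -0.002])]
```

Call:
drive_tool:
  series:
    - [[1,-3,0,-0.9,0,0.0183,0],[1,-3,0,-0.9,0,0.0183,0],[1,-3,0,-0.8,0,0.0183,0],[1,0,0,0,0,0,0],[1,3,0,0,0,0,0],[1,4,0,0,0,0,0],[1,4,0,0,0,0,0],[1,4,0,0,0,0,0],[1,4,0,0,0,0,0],[1,4,0,0,0,0,0],[1,4,0,0,0,0,0],[1,4,0,0,0,0,0],[1,4,0,0,0,0,0],[1,6,0,0,0,0,0],[1,6,0,0,0,0,0],[1,6,0,0,0,0,0],[1,6,0,0,0,0,0],[1,0,0,0,0,0,0]]

```text
time: 36.38
tcp_pos: [0.4545, 0.1144, 0.2275]
ee_rot: [0.0, 0.725, 0.688, -0.0]
contact_force: [-0.3, -0.0, -1.4]
width: 0.0108
finger_force: 30.0
```

Call:
drive_tool:
  series:
    - [[1,0,0,-15,0,0,0],[1,0,0,-30,0,0,0],[1,0,0,-25,0,0,0],[1,0,0,-15,0,0,0],[1,0,0,0,0,0,0],[1,0,0,0,0,0,0]]

```text
time: 37.12
tcp_pos: [0.4542, 0.1138, 0.3119]
ee_rot: [-0.0, 0.726, 0.688, -0.0]
contact_force: [0.3, -0.9, -2.3]
width: 0.0111
finger_force: 30.0
```

Run:
```python
from h import *
st(); plan([.408,.2879,.3127],np.radians(6.2)); c=cap("wrist","w10.png"); print(pin(c,"wrist","drift_head"))
g=cv2.GaussianBlur(cv2.cvtColor(c["frame"],cv2.COLOR_RGB2GRAY).astype(float),(3,3),0)
p,M=pose(); print(proj(c,p+M@np.array([.071,0,.153])),proj(c,p+M@np.array([.045,0,.153])))
a=cv2.cvtColor(cv2.imread("pics/w3.png"),cv2.COLOR_BGR2GRAY); b=g
for im in(a.astype(float),b): # knob rear/front rows and widths: compare with first grasp
    col=im[:,314]; print("rear row",np.where(col[100:200]<60)[0][:1]+100,"front",np.where(col[200:260]>60)[0][:1]+200,[int((im[v,260:370]<70).sum()) for v in(165,185,205)])
```

```text
{'time': 37.125, 'joint_pos': [0.0068, 0.2016, 1.8566, -0.0003, 1.0844, 0.0605], 'tcp_pos': [0.4542, 0.1138, 0.3119], 'contact_force': [0.3132, -0.8758, -2.3306], 'wrist_torque': [-0.0686, -0.0759, -0.0389], 'width': 0.0111, 'finger_force': 30.001}
shift now mm [171.4 -55.4  -0.8] turn [-6.0000e-04  1.0000e-03  1.4089e+00] | shift after turn [ -27.1 -178.    -0.8]
shift now mm [171.4 -55.4  -0.8] turn [-1.0000e-03 -6.0000e-04 -1.7326e+00] | shift after turn [ 27.1 178.   -0.8]
[(0.69, [0.4592, 0.1681, 0.1396])]
[313.11107559 145.02627061] [313.15222635 219.38960812]
rear row [149] front [225] [68, 68, 67]
rear row [144] front [217] [71, 71, 69]
```

Call:
drive_tool:
  series:
    - [[1,20,-6.4,0,0,0,0],[1,34,-11,0,0,0,0],[1,34,-11,0,0,0,0],[1,34,-11,0,0,0,0],[1,34,-11,0,0,0,0],[1,15.4,-5,0,0,0,0],[1,0,0,0,0,0,-0.1126],[1,0,0,0,0,0,-0.18],[1,0,0,0,0,0,-0.18],[1,0,0,0,0,0,-0.18],[1,0,0,0,0,0,-0.18],[1,0,0,0,0,0,-0.18],[1,0,0,0,0,0,-0.18],[1,0,0,0,0,0,-0.18],[1,0,0,0,0,0,-0.18],[1,0,0,0,0,0,-0.18],[1,0,0,0,0,0,0],[1,0,0,0,0,0,0]]

```text
time: 39.48
tcp_pos: [0.4084, 0.2878, 0.3122]
ee_rot: [-0.0, -0.052, 0.999, -0.0]
contact_force: [0.1, 0.2, -1.8]
width: 0.0108
finger_force: 30.0
```

Run:
```python
from h import *
st(); c=cap("wrist","w11.png"); print(pin(c,"wrist","drift_head"),pin(c,"wrist","rest_mid"))
plan([.408,.2879,.2119],np.radians(6.2))
for n in("w2","w3","w4","w10","w11"):
    im=cv2.cvtColor(cv2.imread(f"pics/{n}.png"),cv2.COLOR_BGR2GRAY).astype(float)
    # knob width along rows by strongest edges, and rear edge
    w=[]
    for v in range(160,210,4):
        d=np.abs(np.diff(im[v])); l=265+d[265:290].argmax(); r=338+d[338:365].argmax(); w.append(r-l)
    e=[135+np.abs(np.diff(im[135:165,u])).argmax() for u in range(295,335,4)]
    s=[(im[240,290+0:345]).argmin()]
    print(n,"width",np.median(w),np.mean(w).round(1),"rear",np.median(e))
s=cap("side","s11.png"); print(pin(s,"side","drift_tip"),pin(s,"side","drift_head"),pin(s,"side","drift_mid"))
```

```text
{'time': 39.475, 'joint_pos': [0.3903, 0.2543, 1.7848, -0.0004, 1.1031, -1.2849], 'tcp_pos': [0.4084, 0.2878, 0.3122], 'contact_force': [0.0982, 0.157, -1.8069], 'wrist_torque': [0.172, -0.0982, 0.0352], 'width': 0.0108, 'finger_force': 30.0002}
[(0.61, [0.3511, 0.2795, 0.1385])] [(0.59, [0.4247, 0.2895, 0.0431])]
shift now mm [  0.4   0.  100.5] turn [-3.0000e-04  4.0000e-04  3.1399e+00] | shift after turn [ -0.4   0.  100.5]
shift now mm [  0.4   0.  100.5] turn [-0.0003 -0.0002 -0.0017] | shift after turn [  0.4  -0.  100.5]
w2 width 71.0 70.7 rear 148.0
w3 width 71.0 70.8 rear 148.0
w4 width 71.0 70.8 rear 148.0
w10 width 71.0 69.8 rear 143.0
w11 width 70.0 70.0 rear 142.0
[(0.55, [0.4696, 0.294, 0.1425])] [] [(0.63, [0.4251, 0.2894, 0.1449])]
```

View pics/w11.png

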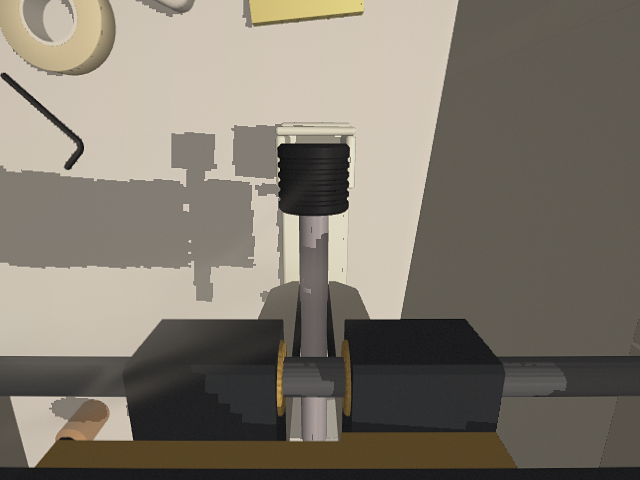

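The rod is level and sits about 2 mm further back in the grip than before (rear edge row 142 against 148). I compensate for that and lay it down.

Call:
drive_tool:
  series:
    - [[1,-1.6,0,15,0,0,0],[1,0,0,25,0,0,0],[1,0,0,25,0,0,0],[1,0,0,18,0,0,0],[1,0,0,8,0,0,0],[1,0,0,4,0,0,0],[1,0,0,3,0,0,0],[1,0,0,0,0,0,0],[1,0,0,0,0,0,0]]

```text
time: 40.95
tcp_pos: [0.41, 0.2883, 0.2149]
ee_rot: [0.0, -0.054, 0.999, 0.0]
contact_force: [-0.6, -0.1, -1.5]
width: 0.0109
finger_force: 30.0
```

Call:
drive_tool:
  series:
    - [[1,0,0,1,0,0,0],[1,0,0,1,0,0,0],[1,0,0,0,0,0,0]]

```text
time: 41.32
tcp_pos: [0.4102, 0.2885, 0.2132]
ee_rot: [0.001, -0.054, 0.999, 0.0]
contact_force: [-0.9, 1.9, 4.5]
width: 0.011
finger_force: 30.0
```

Call:
drive_tool:
  series:
    - [[1,0,0,0.5,0,0,0],[0.3,0,0,0,0,0,0],[0.3,0,0,0,0,0,0],[0.3,0,0,0,0,0,0],[0.3,0,0,0,0,0,0],[0.3,0,0,0,0,0,0],[0.3,0,0,0,0,0,0],[0.3,0,0,-15,0,0,0],[0.3,0,0,-30,0,0,0],[0.3,0,0,-40,0,0,0],[0.3,0,0,-40,0,0,0],[0.3,0,0,-25,0,0,0],[0.3,0,0,0,0,0,0],[0.3,0,0,0,0,0,0]]

```text
time: 43.08
tcp_pos: [0.4095, 0.2881, 0.3615]
ee_rot: [-0.0, -0.054, 0.999, -0.0]
contact_force: [0.2, 0.2, -0.3]
width: 0.0649
finger_force: 0.0
```

Run:
```python
from h import *
st(); c=cap("wrist","w12.png")
for n in("drift_mid","drift_tip","drift_head","rest_mid"): print(n,pin(c,"wrist",n))
s=cap("side","s12.png")
for n in("drift_mid","drift_tip","drift_head","rest_mid","cartridge_mid"): print(n,pin(s,"side",n))
cv2.imwrite("pics/m12.png",np.vstack([cv2.imread("pics/w12.png")[90:390,160:560], cv2.resize(cv2.imread("pics/s12.png")[170:290,220:380],(400,300))]))
```

```text
{'time': 43.075, 'joint_pos': [0.3899, 0.2053, 1.7154, -0.0002, 1.2217, -1.2891], 'tcp_pos': [0.4095, 0.2881, 0.3615], 'contact_force': [0.2263, 0.1957, -0.2976], 'wrist_torque': [0.0718, -0.1579, -0.0078], 'width': 0.0649, 'finger_force': 0.0}
drift_mid [(0.97, [0.4215, 0.288, 0.0455])]
drift_tip [(0.56, [0.4737, 0.2921, 0.0435])]
drift_head [(0.81, [0.3492, 0.2829, 0.0387])]
rest_mid [(0.76, [0.4221, 0.2891, 0.0448])]
drift_mid [(0.69, [0.4286, 0.2901, 0.0464])]
drift_tip [(0.69, [0.4715, 0.2947, 0.0413])]
drift_head [(0.86, [0.354, 0.2859, 0.0425])]
rest_mid [(0.86, [0.4276, 0.2879, 0.0448])]
cartridge_mid [(0.51, [0.4412, -0.0842, 0.0208])]
```

View pics/m12.png

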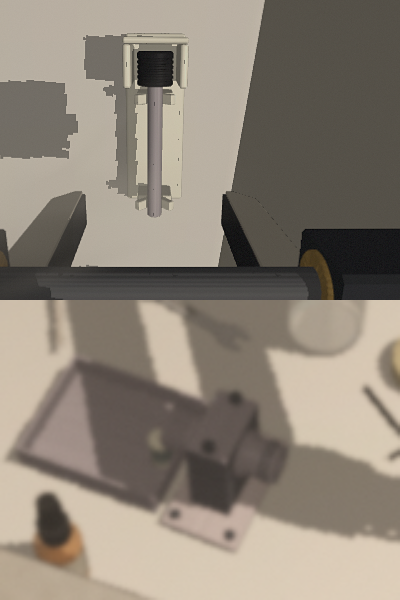

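The rod lies properly in its rest. The cartridge shows at (157,443) in the lower half, below the outlet in the tray. One numeric check from the top camera.

Run:
```python
from h import *
T={}
for cam in("side","top"):
    c=cap(cam); print(pin(c,cam,"cartridge_mid"),pin(c,cam,"outlet"),pin(c,cam,"tray"))
    for o in bot.outline_of(cam,"cartridge_mid")[:3]:
        v,u=np.where(o["mask"]); print(round(o["score"],2),len(u),u.min(),u.max(),v.min(),v.max())
        for z in(.003,.013,.023,.035): print(z,[at(c,a,b,z).round(3)[:2].tolist() for a,b in((u.min(),v.mean()),(u.max(),v.mean()),(u.mean(),v.min()),(u.mean(),v.max()))])
```

```text
[(0.44, [0.4448, -0.0849, 0.0233])] [(0.94, [0.4462, -0.0708, 0.0555])] []
0.53 78 279 287 223 236
0.003 [[0.442, -0.095], [0.436, -0.079], [0.424, -0.095], [0.453, -0.083]]
0.013 [[0.448, -0.092], [0.442, -0.076], [0.429, -0.092], [0.459, -0.079]]
0.023 [[0.453, -0.088], [0.448, -0.073], [0.435, -0.089], [0.464, -0.076]]
0.035 [[0.46, -0.084], [0.455, -0.069], [0.442, -0.085], [0.471, -0.072]]
[(0.48, [0.4426, -0.0781, 0.0179])] [(0.77, [0.4431, -0.0718, 0.0609])] [(0.92, [0.4355, -0.1225, -0.003])]
0.63 53 364 370 246 254
0.003 [[0.444, -0.074], [0.444, -0.088], [0.454, -0.081], [0.434, -0.081]]
0.013 [[0.443, -0.073], [0.443, -0.088], [0.453, -0.08], [0.433, -0.08]]
0.023 [[0.442, -0.072], [0.442, -0.087], [0.452, -0.079], [0.432, -0.079]]
0.035 [[0.441, -0.071], [0.44, -0.086], [0.45, -0.078], [0.431, -0.078]]
```

The footprint (20 mm wide, y −0.068 to −0.088, mid height about 0.02) fits the cartridge standing upright in the tray. Handing in.

```bash
python3 -c "
from bench import bot
print(bot.job_done())"
```

```text
the job is handed in; nothing more can be done
None
```

I pushed the spent cartridge out into the tray and laid the rod back in its rest, then handed the job in at about 43 s; no verdict came back, and I viewed 11 pictures, one over the limit of 10.

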